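Set the drill guide over its locating post and hold it down for drilling

TASK

Get the drilling jig ready: thread the thicker of the two steel spacer collars (the one as thick as the oak piece lying in the jig) down the jig's upright post until it sits on the base. Then take the drill guide plate by its wooden handle, bring the capped end over the post and the end with the two drill bushes over the oak, work it about until it drops on the now hidden post, and press it down against the two spring ejector pins until it lies flat on the oak and the collar. Finish while still gripping the handle and holding the plate pressed fully down, ready for a colleague to drill: do not let go.

Things in the scene. Friction and masses are not known exactly. Their poses are not given: they have to be found in the camera images.
- jig: Drilling jig fixed to the bench: plywood base 140 x 270 x 18 mm. Origin: centre of its underside; x across, y along, z up. Steel post at y = +85 mm, oak piece at y = -85 mm, two brass spring ejector pins (11 mm diameter, in dark sleeves) at y = +35 and -35 mm, tops 49 mm above the bench when free
- post_tip (a point): Top of the jig's fixed locating post: steel, 14 mm diameter, standing 46 mm above the base's upper face (64 mm above the bench); its top 7 mm tapers to a nose 6 mm across. Axes as those of the jig
- post_foot (a point): Foot of the same post, on the base's upper face
- oak_top (a point): Centre of the upper face (40 mm above the bench) of the fixed oak piece that is to be drilled, 120 mm along the jig's x, 45 mm along y, 22 mm thick, lying on the base between two low stop strips. Axes as those of the jig
- collar_center (a point): The thicker, loose steel spacer collar: a plain ring of 40 mm outer diameter, 17 mm bore, 22 mm high, 0.14 kg, lying flat on the bench, axis z. This point is its centre, half-way up (11 mm above its underside)
- thin_collar_center (a point): The thin spare collar, not used: 40 mm outer diameter, 17 mm bore, 10 mm high. This point is its centre, half-way up. The two collars may have changed places
- guide_grip (a point): Loose drill guide plate, about 0.35 kg: plywood 70 (x) x 220 (y) x 18 mm, lying flat. This point is the middle of its dark wooden bar handle, 40 mm above the underside; handle 24 mm wide (x), 80 mm long (y), top 58 mm above the underside; its lowest 12 mm, from 18 to 30 mm, is 26 mm wide. Axes: x across the plate, y along it towards the capped end, z up
- guide_bore (a point): Mouth of the locating bore in the underside of the guide plate, 85 mm from its middle towards +y: 17 mm diameter, 28 mm deep, closed above by a dark steel cap 32 mm in diameter that stands 14 mm above the plate's upper face
- guide_bushes (a point): Point in the underside of the guide plate, 85 mm from its middle towards -y, midway between the two drill bushes (small steel rings on the upper face); it belongs over the middle of the oak piece
- ejector (a joint): How far the two spring ejector pins, which move together, are pressed down (m): 0 free, 0.009 when the plate lies on the oak and the collar. The spring gives about 4.5 N at 0 and 12.6 N at 0.009 m, more than the plate's weight, so the plate rises unless it is pressed
- cheeks_mid (a point): Point midway between two fixed wooden guide cheeks on the jig, level with their rounded tops (58 mm above the bench): their inner faces stand 39.5 mm either side of it along the jig's x, so that the 70 mm wide guide plate goes down between them with about 4 mm to spare each side. They are 34 mm long along y
Mind the look-alikes: they are no part of the job. Leave any purple or yellow look-alike of the part that bears collar_center alone.

How it is judged:
By the outcome, as a careful person would: the job done as asked, in the order asked, and still so for the second after the job is handed in, while the arm keeps its last pose, push and grip.
It also fails if it takes over 67 s, if anything falls off the work surface, if the arm or the gripper's body presses on something with over 40 N, if the wrist force passes 120 N, or if a joint passes its speed limit or range.

ROBOT

A 7-joint arm with a two-finger parallel gripper is mounted at the origin on the work surface; the furniture and walls round the work are solid. World frame = base frame: x ahead of the robot, y to its left, z up, the work surface at z = 0. Lengths are in m, angles in rad, forces in N, time in s.
With the tool pointing down it reaches from about 0.35 to 0.9 m from the base axis. Payload 8.1 kg.
Tool frame: the origin (TCP) lies between the finger pads; the fingertips stand ahead of it and the grasp point (between the pads) is the TCP (arm.nose_length is the z of the fingertips in the tool frame, in m); z points along the fingers, y is the line along which they close (so a half turn about z gives the same grasp; the last joint's range is limited). The gripper opens to 92 mm and grips with 3 to 60 N. Pads are 19 mm wide; open, the fingers measure 130 mm over their backs; the gripper's body (75 mm by 190 mm) begins 47 mm behind the grasp point.
Start: joints at [-1.219, 0.434, 0.025, 1.573, -0.012, 1.134, -0.075], TCP at [0.275, 0.561, 0.219] pointing down, gripper open.
Joint ranges: [-2.62, 2.62], [-0.44, 2.09], [-1.27, 1.32], [0.08, 2.57], [-1.32, 4.46], [0.12, 2], [-2.74, 2.74]. Speed limits (rad/s): [2.22, 2.22, 3.01, 3.01, 3.14, 3.14, 3.14].

INTERFACE

Orientations are given as a rotation vector (axis times angle).
In Python, from cell import sensors, optics, arm gives the robot as it stands.
- The arm moves only by the tool arm_command, never from a script. Its argument "deltas" is one flat list of numbers, 7 for each row, row after row: the turn, a rotation vector about the world's x, y, z as a fraction of full scale, then the shift along the world's x, y, z as a fraction of full scale, then the finger opening in mm, from 0 to 91.8. In form: [wx, wy, wz, dx, dy, dz, fingers, wx, wy, wz, dx, dy, dz, fingers, ...]. A call has 1 to 20 rows; each row is the pose to reach, as a shift and turn from the pose commanded when the call began; what a row does not reach only later rows make up. Full scale, the value 1, is 1 m for a shift and 90 degrees for a turn. A row lasts 1/10 s, in which the tool goes at most 50 mm and 8.59 degrees, less where a joint would pass 70% of its speed; a pose out of reach is approached as far as the arm can. A call with a number of a shift or a turn outside -1 to 1 is refused whole. A call with a gripper value outside its range is refused whole. The fingers move at their own pace and stop on an object; "force" is the grip in N (left out, the last holds). Time passes only in rows, so rows that repeat a pose let the fingers close. It gives the time, the measured TCP pose, the force, the opening and the grip force at its end, in the units of the state.
- sensors.observe(): the state, without advancing time (a new reading comes with each control period).
- optics.get_image(name): name is "scene" or "top"; returns the picture (420x560x3 uint8, blue, green, red); there is no depth.
- optics.calibration(name): a dict with "camera_matrix" (3x3 intrinsics, pixels), "rvec" (rotation vector, rad) and "tvec" (3), from world to camera coordinates, as OpenCV has them. Camera axes: x right, y down, z forward; pixel columns grow to the right and rows downward; lengths in m; the calibration is good to about 2 mm. A picture is of the moment at which its call begins. calibration takes no time and is no camera call.
- arm.sign_off(): hands the job in; it is judged then, once.
The state is a dict: "clock": time; "joints": joint angles; "dq": joint speeds; "joint_efforts": joint torques, N m; "position": TCP position; "ee_rot": TCP orientation; "force": force on the tool from outside, world axes, zero at the start; "ft_torque": the same for the moment, N m; "width": opening from 0.0 (shut) to 1.0 (fully open); "gripper_force": force on a finger pad.
Only numpy, scipy, OpenCV 4.12 (cv2) and the standard library are available. Lean on these libraries where they do the work, as an engineer would, in place of code of your own. Each camera call takes 0.05 s, during which the arm holds its last target. There are 200 camera calls.

## Working session

There is one attempt and no reset: what is moved stays moved. The work goes in short steps, Python scripts to look and compute and a tool call to move; the robot and the scene stay as the last step left them, time stands still between calls to the robot, and variables do not carry over. Pictures are saved under pics/ and viewed, at most 10 in all, crops included, and the job is handed in when it is done.

Besides the shell and the picture viewer there is one more tool, called as a command line: name --argument value ..., lists and objects as JSON in quotes. arm_command: Moves the arm, as the interface text tells. Its arguments: {"type":"object","properties":{"deltas":{"type":"array","items":{"type":"number"}},"force":{"type":"number"}},"required":["deltas"]}

```bash
ls; mkdir -p pics; python3 - <<'E'
from cell import sensors, optics, arm
import cv2
s=sensors.observe(); print(s, arm.nose_length)
for n in("scene","top"):
    cv2.imwrite(f"pics/{n}0.png",optics.get_image(n)); print(optics.calibration(n))
E
```

```text
pics
{'clock': 0.0, 'joints': array([-1.21858223,  0.43519032,  0.02496191,  1.5740946 , -0.01163465,
        1.13401029, -0.07513221]), 'dq': array([-0.00074529, -0.00118968,  0.00096813,  0.00069749, -0.00147417,
        0.00153212, -0.00233008]), 'joint_efforts': array([ 9.23732550e-04, -6.67842865e+01,  9.85741764e-01, -3.14457643e+01,
       -6.03548228e-02,  4.27220645e-02,  1.51230051e-04]), 'position': array([0.27436375, 0.5609718 , 0.21786611]), 'ee_rot': array([-7.08385640e-01, -3.06042954e+00,  2.41513778e-03]), 'force': array([-0.2959988 ,  0.22656363, -0.62938358]), 'ft_torque': array([ 0.03894608,  0.01111684, -0.05857542]), 'gripper_force': 0.0, 'width': 0.9981982843224834} 0.019
{'camera_matrix': array([[402.37153683,   0.        , 278.35945599],
       [  0.        , 402.37153683, 209.79551392],
       [  0.        ,   0.        ,   1.        ]]), 'rvec': array([ 1.9343126 , -0.46789307,  0.34534486]), 'tvec': array([-0.4801605 ,  0.13390429,  0.68503749])}
{'camera_matrix': array([[489.88873705,   0.        , 286.89413377],
       [  0.        , 489.88873705, 209.84450461],
       [  0.        ,   0.        ,   1.        ]]), 'rvec': array([ 2.13406255, -2.13266257,  0.22086171]), 'tvec': array([-0.02597656,  0.53681428,  1.00568724])}
```

View pics/scene0.png

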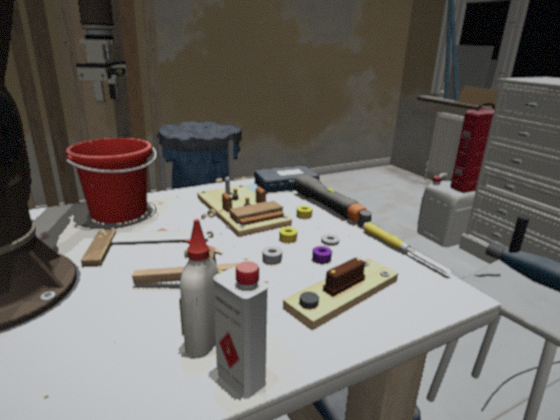

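View pics/top0.png

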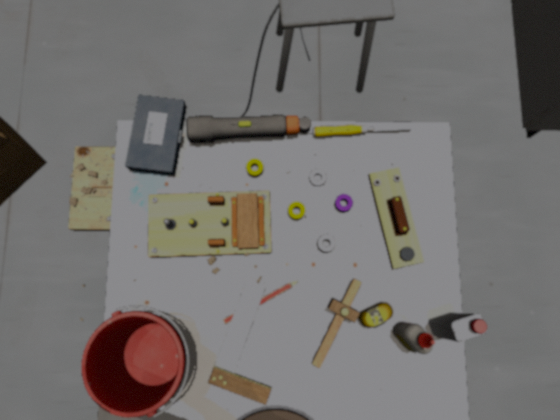

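The top view shows the jig at about (210,223): post (170,224), oak (248,221). It also shows steel collars at (318,178) and (326,244), and the guide plate at (396,217) with its cap at (407,254). In the scene view the collar at (272,255) looks thicker than the one at (330,239). I'll zoom in next.

```bash
cat > h.py <<'E'
import numpy as np, cv2
from cell import sensors, optics, arm
C={n:optics.calibration(n) for n in("scene","top")}
def ray(n,uv):
    c=C[n];R=cv2.Rodrigues(c["rvec"])[0]
    p=cv2.undistortPoints(np.array([[uv]],float),c["camera_matrix"],None)[0,0]
    d=R.T@np.array([*p,1]);return -R.T@c["tvec"],d/np.linalg.norm(d)
def plane(n,uv,z):
    o,d=ray(n,uv);return o+d*(z-o[2])/d[2]
def tri(a,b):
    """scene px, top px -> point and gap"""
    o1,d1=ray("scene",a);o2,d2=ray("top",b)
    t=np.linalg.lstsq(np.c_[d1,-d2],o2-o1,rcond=None)[0]
    p,q=o1+t[0]*d1,o2+t[1]*d2
    return (p+q)/2,np.linalg.norm(p-q)
def proj(n,X):
    c=C[n];return cv2.projectPoints(np.array(X,float).reshape(-1,1,3),c["rvec"],c["tvec"],c["camera_matrix"],None)[0][:,0]
E
python3 - <<'E'
from h import *
print(ray("top",(280,210)),ray("scene",(280,210)))
t=cv2.imread("pics/top0.png");s=cv2.imread("pics/scene0.png")
def up(im,x,y,w,h,k): return cv2.resize(im[y:y+h,x:x+w],None,fx=k,fy=k,interpolation=cv2.INTER_CUBIC)
a=up(t,140,160,160,100,5)
cv2.imwrite("pics/a.png",a)
b=up(t,300,160,130,110,3)
c=up(s,190,170,220,155,3.6)
cv2.imwrite("pics/c.png",c)
cv2.imwrite("pics/b.png",up(t,300,160,130,110,5))
E
```

```text
(array([ 0.34190716, -0.00387035,  1.08781234]), array([ 0.18428582, -0.00653188, -0.98285099])) (array([ 0.14124197, -0.73097616,  0.40433327]), array([ 0.4470043 ,  0.80380398, -0.3925383 ]))
```

View pics/a.png

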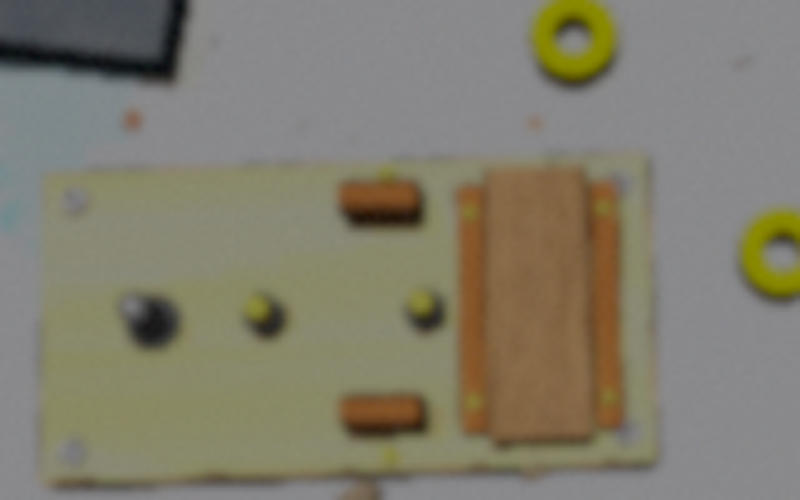

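View pics/c.png

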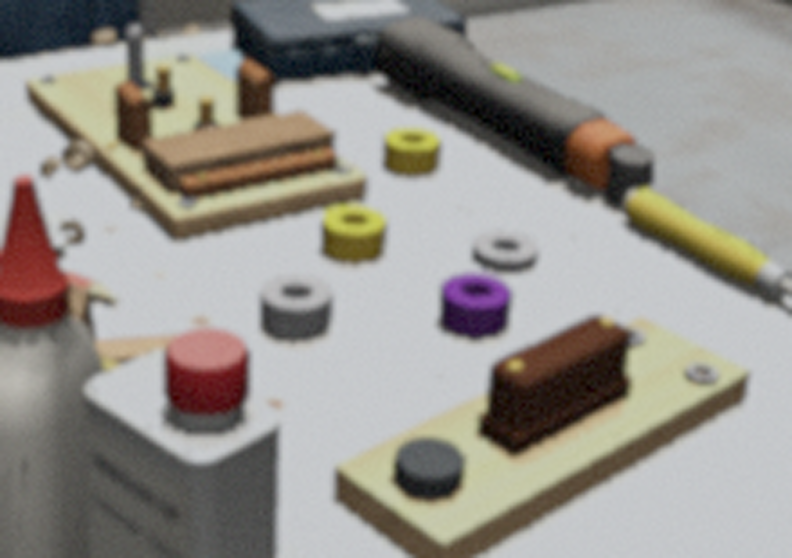

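View pics/b.png

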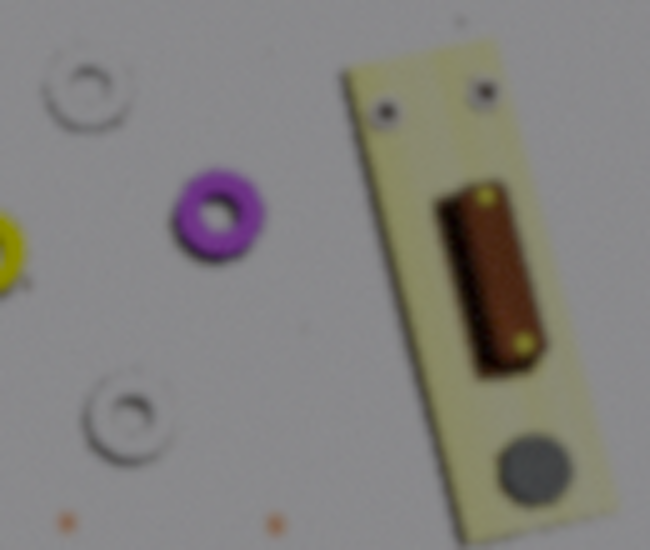

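Now I'll triangulate the key points from both views.

```bash
cat > m.py <<'E'
from h import *
np.set_printoptions(precision=4,suppress=True)
A=lambda x,y:(140+(x+.5)/5-.5,160+(y+.5)/5-.5)
B=lambda x,y:(300+(x+.5)/5-.5,160+(y+.5)/5-.5)
S=lambda x,y:(190+(x+.5)/3.6-.5,170+(y+.5)/3.6-.5)
T={"thick hole top .022":(S(296,291),B(132,411)),"thin .010":(S(505,245),B(88,83)),
"post tip .064":(S(134,28),A(131,303)),"pin+35 .049":(S(163,70),A(258,305)),"pin-35 .049":(S(206,103),A(423,302)),
"handle dot bush .058":(S(607,322),B(487,195)),"handle dot cap .058":(S(515,366),B(524,343)),"cap top .032":(S(429,454),B(535,467)),
"oak r-near .04":(S(182,172),A(592,438)),"oak r-far":(S(332,137),A(583,168)),"bucket rim":((157,150),(193,345))}
for k,(a,b) in T.items():
    p,g=tri(a,b);print(k,p,"gap",round(g,4))
print("oak top",[plane("top",A(*q),.04)[:2] for q in[(487,170),(583,168),(592,438),(492,440)]])
print("base",[plane("top",A(*q),.018)[:2] for q in[(43,172),(648,155),(658,465),(42,483)]])
print("plate",[plane("top",B(*q),.018)[:2] for q in[(348,72),(497,43),(616,512),(466,543)]])
print("cheeks",[plane("top",A(*q),.058)[:2] for q in[(380,193),(382,405)]])
print("collar ring z.022",plane("top",B(132,413),.022), "bucket rim pts", [plane("top",q,.25)[:2] for q in[(135,315),(193,345),(135,415),(85,360)]])
E
python3 m.py
```

```text
thick hole top .022 [ 0.4708 -0.1119  0.0176] gap 0.0018
thin .010 [ 0.6229 -0.0954  0.0052] gap 0.0016
post tip .064 [0.5117 0.2314 0.0586] gap 0.0012
pin+35 .049 [0.5136 0.1807 0.0422] gap 0.0013
pin-35 .049 [0.5154 0.1097 0.0418] gap 0.0008
handle dot bush .058 [ 0.5607 -0.2636  0.0549] gap 0.0016
handle dot cap .058 [ 0.4964 -0.277   0.0549] gap 0.0005
cap top .032 [ 0.4459 -0.2864  0.0284] gap 0.0004
oak r-near .04 [0.4615 0.0354 0.0304] gap 0.007
oak r-far [0.5768 0.0419 0.032 ] gap 0.0014
bucket rim [0.2912 0.1389 0.18  ] gap 0.0507
oak top [array([0.5746, 0.0832]), array([0.5756, 0.0413]), array([0.4571, 0.0362]), array([0.4562, 0.079 ])]
base [array([0.5779, 0.282 ]), array([0.5866, 0.0132]), array([0.4477, 0.0081]), array([0.4397, 0.2754])]
plate [array([ 0.6259, -0.2126]), array([ 0.6397, -0.2809]), array([ 0.4274, -0.324 ]), array([ 0.4138, -0.2574])]
cheeks [array([0.5604, 0.1273]), array([0.469 , 0.1241])]
collar ring z.022 [ 0.4702 -0.1118  0.022 ] bucket rim pts [array([0.3208, 0.2314]), array([0.2722, 0.1337]), array([0.1639, 0.2227]), array([0.2491, 0.3085])]
```

The heights agree with the text: collar 22 mm, thin collar 10 mm, both after a common offset of about 5 mm. Jig yaw is about 1.75°. The post is at about (.5105,.230). The collar is at (.470,-.112). The plate handle is at (.5275,-.269), with plate yaw about 101.9°.

arm_command --deltas '[0, 0, 0, 0.225, -0.14, 0.1, 60, 0, 0, 0, 0.225, -0.14, 0.1, 60, 0, 0, 0, 0.225, -0.14, 0.1, 60, 0, 0, 0, 0.225, -0.14, 0.1, 60, 0, 0, 0, 0.225, -0.14, 0.1, 60, 0, 0, 0, 0.225, -0.14, 0.1, 60, 0, 0, -0.3, 0.225, -0.46, 0.1, 60, 0, 0, -0.691, 0.225, -0.46, 0.1, 60, 0, 0, -0.691, 0.225, -0.46, 0.1, 60, 0, 0, -0.691, 0.225, -0.46, 0.1, 60, 0, 0, -0.691, 0.225, -0.46, 0.1, 60, 0, 0, -0.691, 0.225, -0.46, 0.1, 60, 0, 0, -0.691, 0.225, -0.46, 0.1, 60, 0, 0, -0.691, 0.195, -0.673, -0.07, 60, 0, 0, -0.691, 0.195, -0.673, -0.07, 60, 0, 0, -0.691, 0.195, -0.673, -0.07, 60, 0, 0, -0.691, 0.195, -0.673, -0.07, 60, 0, 0, -0.691, 0.195, -0.673, -0.07, 60, 0, 0, -0.691, 0.195, -0.673, -0.07, 60, 0, 0, -0.691, 0.195, -0.673, -0.07, 60]' --force 30

```text
clock: 2.1
position: [0.4671, -0.1145, 0.1466]
ee_rot: [-2.192, -2.248, 0.006]
force: [-0.0, -0.6, 0.5]
width: 0.653
gripper_force: 0.0
```

arm_command --deltas '[0, 0, 0, 0, 0, 0, 60, 0, 0, 0, 0, 0, 0, 60, 0, 0, 0, 0, 0, 0, 60]'

```text
clock: 2.4
position: [0.4704, -0.1103, 0.1493]
ee_rot: [2.184, 2.257, 0.002]
force: [0.3, 1.0, -0.2]
width: 0.653
gripper_force: 0.0
```

```bash
cat > st.py <<'E'
from h import *
from scipy.spatial.transform import Rotation as Ro
np.set_printoptions(precision=4,suppress=True)
s=sensors.observe();R=Ro.from_rotvec(s["ee_rot"]).as_matrix()
print(s["clock"],s["position"],"yaw y",np.degrees(np.arctan2(R[1,1],R[0,1])),"z",R[:,2],"F",s["force"],"M",s["ft_torque"],"w",s["width"]*91.8,"g",s["gripper_force"],"q",s["joints"])
E
python3 st.py
```

```text
2.4 [ 0.4704 -0.1103  0.1493] yaw y 1.8700005806992006 z [ 0.0014  0.0004 -1.    ] F [ 0.2904  1.0263 -0.1764] M [-0.0658  0.0336 -0.0271] w 59.90208903958137 g 0.0 q [-0.2691  0.296   0.4889  2.0295 -0.1833  0.8561  0.3549]
```

arm_command --deltas '[0, 0, 0, 0, 0, -0.05, 60, 0, 0, 0, 0, 0, -0.09, 60, 0, 0, 0, 0, 0, -0.115, 60, 0, 0, 0, 0, 0, -0.124, 60, 0, 0, 0, 0, 0, -0.124, 60, 0, 0, 0, 0, 0, -0.124, 36, 0, 0, 0, 0, 0, -0.124, 36, 0, 0, 0, 0, 0, -0.124, 36, 0, 0, 0, 0, 0, -0.124, 36, 0, 0, 0, 0, 0, -0.124, 36, 0, 0, 0, 0, 0, -0.124, 36, 0, 0, 0, 0, 0, -0.11, 36, 0, 0, 0, 0, 0, -0.07, 36, 0, 0, 0, 0, 0, -0.02, 36, 0, 0, 0, 0, 0, 0, 36, 0, 0, 0, 0, 0, 0, 36]' --force 30

```text
clock: 4.0
position: [0.4716, -0.1119, 0.1516]
ee_rot: [2.184, 2.252, 0.007]
force: [0.7, 0.3, -0.2]
width: 0.395
gripper_force: 0.0
```

```bash
python3 st.py; python3 - <<'E'
from h import *
t=optics.get_image("top");s=optics.get_image("scene")
g=lambda im,x,y,w,h,k:cv2.resize(im[y:y+h,x:x+w],None,fx=k,fy=k,interpolation=cv2.INTER_CUBIC)
cv2.imwrite("pics/d.png",np.hstack([g(s,200,150,130,150,4)[:,:400],g(t,280,180,80,120,5)]))
E
```

```text
4.0 [ 0.4716 -0.1119  0.1516] yaw y 1.7490116175258967 z [ 0.0059  0.0001 -1.    ] F [ 0.7245  0.2671 -0.2304] M [-0.0443  0.0547 -0.0499] w 36.234734764020786 g 0.0 q [-0.282   0.2943  0.5088  2.0283 -0.1896  0.8577  0.3629]
```

View pics/d.png

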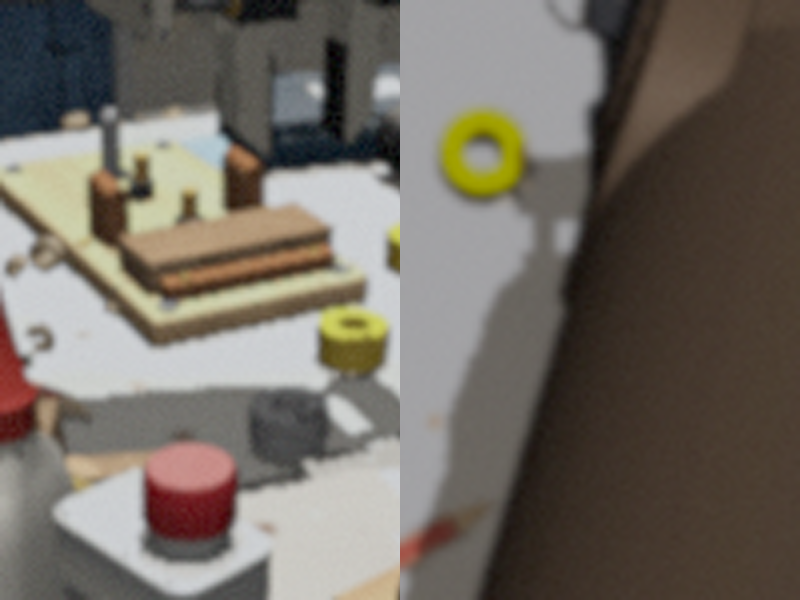

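The collar is still on the bench at scene (272,255), so the grasp missed. I'll repeat it and check the state at the bottom before closing.

arm_command --deltas '[0, 0, 0, 0, 0, 0, 60, 0, 0, 0, 0, 0, 0, 60, 0, 0, 0, 0, 0, 0, 60, 0, 0, 0, 0, 0, -0.05, 60, 0, 0, 0, 0, 0, -0.09, 60, 0, 0, 0, 0, 0, -0.115, 60, 0, 0, 0, 0, 0, -0.124, 60, 0, 0, 0, 0, 0, -0.124, 60, 0, 0, 0, 0, 0, -0.124, 60, 0, 0, 0, 0, 0, -0.124, 60]' --force 30

```text
clock: 5.1
position: [0.4706, -0.1117, 0.0259]
ee_rot: [2.186, 2.254, 0.002]
force: [-0.0, 0.5, 0.4]
width: 0.653
gripper_force: 0.0
```

```bash
python3 st.py; python3 - <<'E'
from h import *
s=optics.get_image("scene")
g=lambda im,x,y,w,h,k:cv2.resize(im[y:y+h,x:x+w],None,fx=k,fy=k,interpolation=cv2.INTER_CUBIC)
cv2.imwrite("pics/e.png",g(s,210,150,120,130,4.6))
E
```

```text
5.1 [ 0.4706 -0.1117  0.0259] yaw y 1.7487283979740225 z [ 0.0023 -0.0001 -1.    ] F [-0.0115  0.547   0.3631] M [-0.088   0.1102 -0.0152] w 59.928446243005205 g 0.0 q [-0.1738  0.4979  0.396   2.1373 -0.3517  0.5653  0.5088]
```

View pics/e.png

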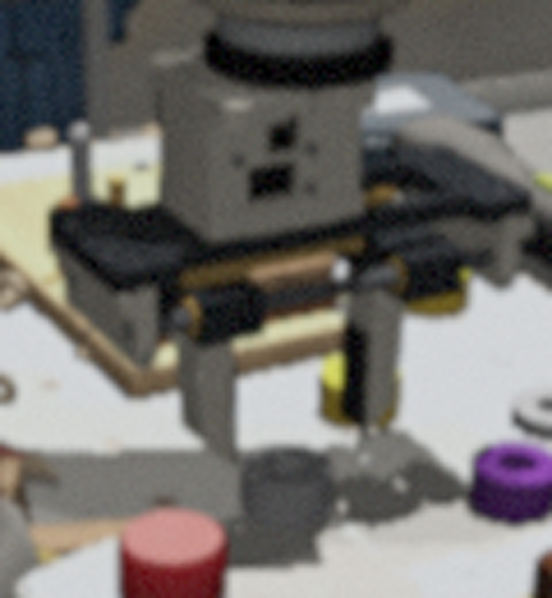

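The collar (scene crop (288,490)) stands nearer the camera than the fingers. I'll check the projection of the reported tool against the image.

```bash
python3 - <<'E'
from h import *
np.set_printoptions(precision=3,suppress=True)
P=[[.4706-.03,-.1117,.0065],[.4706+.03,-.1117,.0065],[.4706+.03,-.1117+.0095,.0065],[.4706-.03,-.1117-.0095,.0065],[.4706,-.1117,.011],[.4706,-.1117,0.0]]
q=proj("scene",P);print(q,(q-[210,150])*4.6)
# collar from scene alone on planes
S=lambda x,y:(210+(x+.5)/4.6-.5,150+(y+.5)/4.6-.5)
print(plane("scene",S(290,465),.022),plane("scene",S(222,460),.0065),plane("scene",S(375,428),.0065))
E
```

```text
[[258.428 258.574]
 [285.197 252.116]
 [282.938 250.061]
 [260.546 260.802]
 [272.08  253.309]
 [271.97  258.139]] [[222.768 499.44 ]
 [345.904 469.732]
 [335.513 460.281]
 [232.51  509.691]
 [285.567 475.221]
 [285.06  497.44 ]]
[ 0.467 -0.12   0.022] [ 0.455 -0.078  0.007] [ 0.532 -0.081  0.007]
```

The fingertips look about 20 mm higher than reported, or farther back. A guarded descent will tell.

arm_command --deltas '[0, 0, 0, 0, 0, -0.002, 60, 0, 0, 0, 0, 0, -0.004, 60, 0, 0, 0, 0, 0, -0.006, 60, 0, 0, 0, 0, 0, -0.006, 60]'

```text
clock: 5.55
position: [0.4694, -0.1115, 0.0184]
ee_rot: [-2.187, -2.255, 0.0]
force: [-0.5, -0.2, 0.0]
width: 0.651
gripper_force: 0.0
```

arm_command --deltas '[0, 0, 0, 0, 0, -0.002, 60, 0, 0, 0, 0, 0, -0.002, 60]'

```text
clock: 5.75
position: [0.4694, -0.1115, 0.0164]
ee_rot: [-2.187, -2.255, 0.0]
force: [0.6, 0.2, 0.6]
width: 0.654
gripper_force: 0.0
```

arm_command --deltas '[0, 0, 0, 0, 0, -0.002, 60, 0, 0, 0, 0, 0, -0.002, 60]'

```text
clock: 5.95
position: [0.4695, -0.1116, 0.0144]
ee_rot: [-2.187, -2.255, 0.0]
force: [0.8, -0.0, -0.9]
width: 0.655
gripper_force: 0.0
```

arm_command --deltas '[0, 0, 0, 0, 0, -0.002, 60, 0, 0, 0, 0, 0, -0.003, 60]'

```text
clock: 6.15
position: [0.4695, -0.1115, 0.0115]
ee_rot: [-2.187, -2.255, 0.0]
force: [-0.2, -0.0, 1.0]
width: 0.655
gripper_force: 0.0
```

```bash
python3 st.py; python3 - <<'E'
from h import *
s=optics.get_image("scene");t=optics.get_image("top")
g=lambda im,x,y,w,h,k:cv2.resize(im[y:y+h,x:x+w],None,fx=k,fy=k,interpolation=cv2.INTER_CUBIC)
cv2.imwrite("pics/f.png",np.hstack([g(s,240,205,80,120,5),g(t,280,160,80,120,5)]))
E
```

```text
6.15 [ 0.4695 -0.1115  0.0115] yaw y 1.7511637150071495 z [-0.0001  0.     -1.    ] F [-0.2441 -0.039   0.9541] M [-0.1331  0.0745 -0.0221] w 60.11350800115406 g 0.0 q [-0.1582  0.5232  0.3765  2.1455 -0.3693  0.5339  0.5239]
```

View pics/f.png

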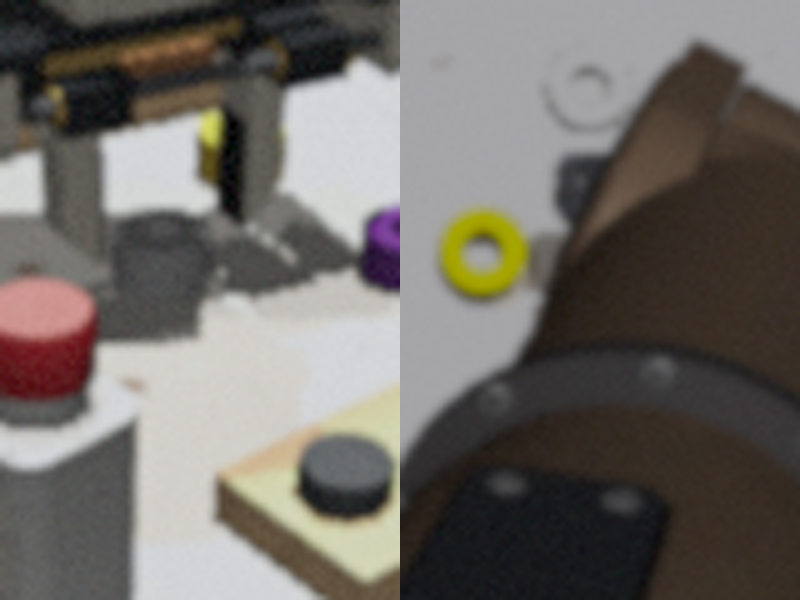

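The fingertips are still clear of the bench: left tip at crop (95,268), right tip at (245,222). I'll continue the guarded descent to find the true height offset.

arm_command --deltas '[0, 0, 0, 0, 0, -0.002, 60, 0, 0, 0, 0, 0, -0.002, 60]'

```text
clock: 6.45
position: [0.4695, -0.1115, 0.0095]
ee_rot: [-2.187, -2.255, 0.0]
force: [-0.0, -0.4, 0.1]
width: 0.656
gripper_force: 0.0
```

arm_command --deltas '[0, 0, 0, 0, 0, -0.002, 60, 0, 0, 0, 0, 0, -0.002, 60]'

```text
clock: 6.65
position: [0.4695, -0.1115, 0.0074]
ee_rot: [-2.187, -2.255, 0.0]
force: [0.2, 0.5, 0.1]
width: 0.652
gripper_force: 0.0
```

arm_command --deltas '[0, 0, 0, 0, 0, -0.001, 60, 0, 0, 0, 0, 0, -0.002, 60]'

```text
clock: 6.85
position: [0.4696, -0.1115, 0.0056]
ee_rot: [2.187, 2.255, 0.0]
force: [0.0, -0.2, -0.2]
width: 0.653
gripper_force: 0.0
```

arm_command --deltas '[0, 0, 0, 0, 0, 0, 50, 0, 0, 0, 0, 0, 0, 36, 0, 0, 0, 0, 0, 0, 36, 0, 0, 0, 0, 0, 0, 36, 0, 0, 0, 0, 0, 0, 36, 0, 0, 0, 0, 0, 0, 36]' --force 25

```text
clock: 7.45
position: [0.4696, -0.1115, 0.0057]
ee_rot: [2.187, 2.255, 0.0]
force: [-0.1, 0.1, -0.7]
width: 0.425
gripper_force: 25.0
```

```bash
python3 st.py
```

```text
7.45 [ 0.4696 -0.1115  0.0057] yaw y 1.750998794965906 z [ 0.0001 -0.     -1.    ] F [-0.0814  0.1242 -0.6702] M [-0.1277 -0.057  -0.0517] w 39.00765433904875 g 24.999889628961682 q [-0.1514  0.5335  0.3679  2.1482 -0.3768  0.5203  0.5303]
```

The grip closed at 39.0 mm, not 40, so it may be off-centre on a chord. I'll open again, find the bench by contact to get the true tip height, then measure the tips in the picture.

arm_command --deltas '[0, 0, 0, 0, 0, 0, 60, 0, 0, 0, 0, 0, 0, 60, 0, 0, 0, 0, 0, 0, 60, 0, 0, 0, 0, 0, -0.002, 60, 0, 0, 0, 0, 0, -0.002, 60]'

```text
clock: 7.95
position: [0.4694, -0.1115, 0.0034]
ee_rot: [-2.187, -2.255, 0.0]
force: [0.1, 0.1, 0.0]
width: 0.658
gripper_force: 0.0
```

arm_command --deltas '[0, 0, 0, 0, 0, -0.001, 60, 0, 0, 0, 0, 0, -0.001, 60]'

```text
clock: 8.15
position: [0.4695, -0.1115, 0.0025]
ee_rot: [-2.187, -2.255, 0.0]
force: [0.4, -0.1, 0.0]
width: 0.656
gripper_force: 0.0
```

arm_command --deltas '[0, 0, 0, 0, 0, -0.001, 60, 0, 0, 0, 0, 0, -0.001, 60]'

```text
clock: 8.35
position: [0.4695, -0.1115, 0.0015]
ee_rot: [-2.187, -2.255, 0.0]
force: [-0.4, 0.0, -0.8]
width: 0.655
gripper_force: 0.0
```

```bash
python3 st.py; python3 - <<'E'
from h import *
s=optics.get_image("scene");cv2.imwrite("pics/g.png",s);cv2.imwrite("pics/gt.png",optics.get_image("top"))
E
```

```text
8.35 [ 0.4695 -0.1115  0.0015] yaw y 1.748805940702387 z [-0.0001  0.     -1.    ] F [-0.4229  0.0406 -0.7623] M [-0.1043 -0.0001  0.016 ] w 60.09013275334654 g 0.0 q [-0.1466  0.5409  0.3618  2.1501 -0.3819  0.511   0.5346]
```

arm_command --deltas '[0, 0, 0, 0, 0, -0.001, 60, 0, 0, 0, 0, 0, -0.002, 60]'

```text
clock: 8.65
position: [0.4696, -0.1115, -0.0004]
ee_rot: [2.187, 2.255, 0.0]
force: [1.0, -0.8, 0.6]
width: 0.652
gripper_force: 0.0
```

arm_command --deltas '[0, 0, 0, 0, 0, -0.001, 60, 0, 0, 0, 0, 0, -0.002, 60]'

```text
clock: 8.85
position: [0.4696, -0.1115, -0.0025]
ee_rot: [2.187, 2.255, 0.0]
force: [-0.0, -0.9, -0.3]
width: 0.656
gripper_force: 0.0
```

```bash
python3 st.py; python3 - <<'E'
from h import *
s=optics.get_image("scene");t=optics.get_image("top");cv2.imwrite("pics/gt.png",t)
g=lambda im,x,y,w,h,k:cv2.resize(im[y:y+h,x:x+w],None,fx=k,fy=k,interpolation=cv2.INTER_CUBIC)
cv2.imwrite("pics/g.png",np.vstack([g(s,240,205,80,65,8)]))
E
```

```text
8.85 [ 0.4696 -0.1115 -0.0025] yaw y 1.7482126092956844 z [ 0. -0. -1.] F [-0.0385 -0.852  -0.2913] M [-0.0498  0.0526  0.0158] w 60.23619302059983 g 0.0 q [-0.1417  0.5481  0.3557  2.1518 -0.3869  0.5017  0.5389]
```

View pics/g.png

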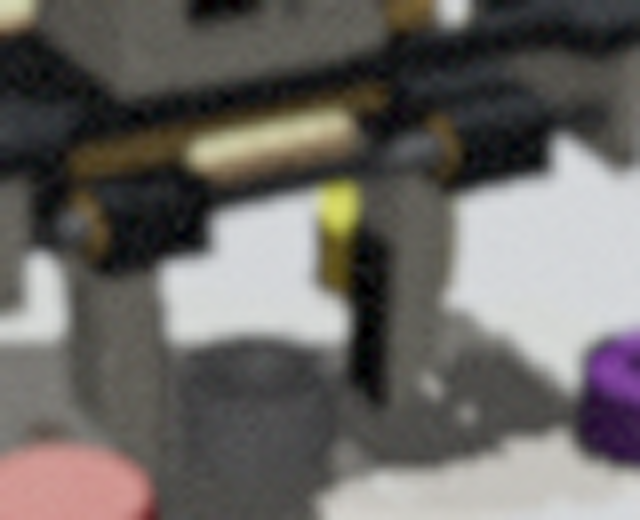

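```bash
python3 - <<'E'
from h import *
np.set_printoptions(precision=4,suppress=True)
G=lambda x,y:(240+(x+.5)/8-.5,205+(y+.5)/8-.5)
c=plane("scene",G(262,371),.022);print("collar",c)
for z in(0,.003,.006):
    p=plane("scene",G(386,408),z);print(z,p,p-c,"nominal corner rel collar",[.030,-.0095])
t0=cv2.imread("pics/top0.png").astype(int);t=cv2.imread("pics/gt.png").astype(int)
E
```

```text
collar [ 0.4661 -0.1209  0.022 ]
0 [ 0.5043 -0.1164  0.    ] [ 0.0382  0.0045 -0.022 ] nominal corner rel collar [0.03, -0.0095]
0.003 [ 0.5016 -0.1209  0.003 ] [ 0.0355 -0.0001 -0.019 ] nominal corner rel collar [0.03, -0.0095]
0.006 [ 0.4989 -0.1255  0.006 ] [ 0.0328 -0.0046 -0.016 ] nominal corner rel collar [0.03, -0.0095]
```

The picture is consistent with a purely vertical offset of about 30 mm: the right tip at (386,408) is still about 9 mm above the bench, and x and y agree. I'll keep probing down.

arm_command --deltas '[0, 0, 0, 0, 0, -0.002, 60, 0, 0, 0, 0, 0, -0.003, 60, 0, 0, 0, 0, 0, -0.003, 60]'

```text
clock: 9.25
position: [0.4694, -0.1115, -0.0055]
ee_rot: [-2.187, -2.255, 0.0]
force: [0.5, 0.6, -0.1]
width: 0.652
gripper_force: 0.0
```

arm_command --deltas '[0, 0, 0, 0, 0, -0.001, 60, 0, 0, 0, 0, 0, -0.002, 60]'

```text
clock: 9.45
position: [0.4696, -0.1115, -0.0074]
ee_rot: [2.187, 2.255, 0.0]
force: [-0.2, -0.4, 0.2]
width: 0.651
gripper_force: 0.0
```

arm_command --deltas '[0, 0, 0, 0, 0, -0.001, 60, 0, 0, 0, 0, 0, -0.001, 60]'

```text
clock: 9.65
position: [0.4696, -0.1115, -0.0078]
ee_rot: [-2.187, -2.255, -0.001]
force: [-2.2, 0.5, 12.1]
width: 0.652
gripper_force: 5.9
```

arm_command --deltas '[0, 0, 0, 0, 0, -0.001, 60, 0, 0, 0, 0, 0, -0.001, 60]'

```text
clock: 9.85
position: [0.4697, -0.1115, -0.008]
ee_rot: [-2.188, -2.255, -0.002]
force: [-6.3, 0.7, 28.9]
width: 0.656
gripper_force: 14.6
```

Contact came at reported z ≈ -0.0077, so tip height = reported z + 7.7 mm. Now I'll grasp properly, lift and carry to above the post. The relative move in the top camera frame is (+.0404,+.3418).

arm_command --deltas '[0, 0, 0, 0, 0, 0.005, 60, 0, 0, 0, 0, 0, 0.005, 60, 0, 0, 0, 0, 0, 0.005, 36, 0, 0, 0, 0, 0, 0.005, 36, 0, 0, 0, 0, 0, 0.005, 36, 0, 0, 0, 0, 0, 0.005, 36, 0, 0, 0, 0, 0, 0.005, 36, 0, 0, 0, 0, 0, 0.005, 36, 0, 0, 0, 0, 0, 0.015, 36, 0, 0, 0, 0, 0, 0.04, 36]' --force 30

```text
clock: 10.85
position: [0.4681, -0.1114, 0.0302]
ee_rot: [-2.186, -2.253, 0.004]
force: [0.6, 0.4, -0.8]
width: 0.424
gripper_force: 30.0
```

```bash
python3 st.py
```

```text
10.85 [ 0.4681 -0.1114  0.0302] yaw y 1.7331399126304936 z [-0.0035  0.0002 -1.    ] F [ 0.6401  0.4139 -0.7868] M [-0.0967  0.0322 -0.0704] w 38.9212069727771 g 29.99929624143988 q [-0.1814  0.4905  0.4053  2.1357 -0.3446  0.5806  0.5029]
```

arm_command --deltas '[0, 0, 0, 0, 0, 0.05, 36, 0, 0, 0, 0, 0, 0.1, 36, 0, 0, 0, 0.01, 0.05, 0.119, 36, 0, 0, 0, 0.02, 0.1, 0.119, 36, 0, 0, 0, 0.03, 0.15, 0.119, 36, 0, 0, 0, 0.0404, 0.2, 0.119, 36, 0, 0, 0, 0.0404, 0.25, 0.119, 36, 0, 0, 0, 0.0404, 0.3, 0.119, 36, 0, 0, 0, 0.0404, 0.3418, 0.119, 36, 0, 0, 0, 0.0404, 0.3418, 0.09, 36, 0, 0, 0, 0.0404, 0.3418, 0.06, 36, 0, 0, 0, 0.0404, 0.3418, 0.042, 36, 0, 0, 0, 0.0404, 0.3418, 0.042, 36, 0, 0, 0, 0.0404, 0.3418, 0.042, 36, 0, 0, 0, 0.0404, 0.3418, 0.042, 36]'

```text
clock: 12.35
position: [0.5109, 0.2305, 0.0741]
ee_rot: [2.187, 2.254, 0.003]
force: [0.2, 0.1, -1.2]
width: 0.419
gripper_force: 30.0
```

```bash
python3 st.py; python3 - <<'E'
from h import *
s=optics.get_image("scene");cv2.imwrite("pics/k.png",s);cv2.imwrite("pics/kt.png",optics.get_image("top"))
s0=cv2.imread("pics/scene0.png")
np.set_printoptions(linewidth=250)
# grey map around post tip/collar (post tip ~ S(134,28))
x,y=190+134/3.6,170+28/3.6;print(x,y)
g=cv2.cvtColor(s,cv2.COLOR_BGR2GRAY)
print(g[150:206,205:252:2][::2])
E
```

```text
12.35 [0.5109 0.2305 0.0741] yaw y 1.7310472025296149 z [ 0.0018  0.001  -1.    ] F [ 0.2368  0.1031 -1.1818] M [-0.1197  0.0292  0.0249] w 38.47035614551231 g 29.999465541914105 q [-0.7987  0.5118  0.3899  1.9169 -0.273   0.7623 -0.225 ]
227.22222222222223 177.77777777777777
[[ 29  36  57  78  72  74  70  70  46  34  32  50  68  77  73  75  87  85  87  81  81  85  83  82]
 [ 44  39  46  53  77  91  85  81  51  27  39  45  72  69  49  68  87  86  84  79  78  80  83  82]
 [ 33  41  46  50  75  85  85  86  55  39  34  40  68  74  36  46  83  87  81  83  81  76  81  80]
 [ 46  43  42  56  72  86  90  85  48  44  37  39  69  75  38  40  85  83  86  80  78  82  82  79]
 [ 44  42  48  43  73  94  86  89  48  23  39  46  66  80  41  40  87  87  90  80  80  78  80  79]
 [ 36  45  41  44  67  91  89  85  49  40  20  41  69  78  35  42  85  88  73  76  84  82  78  80]
 [ 40  49  48  37  67  84  92  88  57  50  47  54  64  68  37  38  84  87  78  79  76  78  82  80]
 [ 37  44  41  40  71  79  87  86  59  67  65  69  64  58  59  38  81  88  77  81  81  85  82  81]
 [ 47  44  47  39  55  73  90  
[... 1249 characters left out ...]
9 143]
 [108 108 107 102  98 101 101  96 101 104  94  77  60  65  72  73  67  77 118 148 135  90  96 103]
 [103 100  97  91  92 100  94  93  85  97 119 106  62  45  61  74  63  69 105 117 146 173 176 172]
 [ 88  81  86  68  61  75  66  65  53  67  98 117 101  62  45  52  59 139 170 175 180 187 186 186]
 [ 67  61  59  61  57  62  55  61  51  45  67  87  60  48  38  30  61 154 169 171 138 127 161 195]
 [ 66  64  67  66  97  99 104 134 112  45  38  54  52  75 119 117 149 174 177 183 127  72 150 200]
 [ 60  72 123 150 163 168 165 165 143  42  49  47  55  95 174 183 185 184 181 193 128  70 147 201]
 [ 66  62 109 155 171 170 168 169 151  50  42  53  48  88 176 186 186 187 185 167  94  85 119 172]]
```

The collar (columns 221–234, rows 164–174) lines up with the post below it at column 227. I'll descend guarded.

arm_command --deltas '[0, 0, 0, 0, 0, -0.01, 36, 0, 0, 0, 0, 0, -0.014, 36, 0, 0, 0, 0, 0, -0.018, 36, 0, 0, 0, 0, 0, -0.018, 36]'

```text
clock: 12.85
position: [0.5095, 0.23, 0.0539]
ee_rot: [-2.187, -2.255, 0.002]
force: [-0.1, -0.5, -0.9]
width: 0.417
gripper_force: 30.0
```

arm_command --deltas '[0, 0, 0, 0, 0, -0.003, 36, 0, 0, 0, 0, 0, -0.006, 36, 0, 0, 0, 0, 0, -0.006, 36]'

```text
clock: 13.15
position: [0.5097, 0.2301, 0.0482]
ee_rot: [-2.187, -2.255, 0.001]
force: [-0.6, 0.6, -1.4]
width: 0.422
gripper_force: 30.0
```

arm_command --deltas '[0, 0, 0, 0, 0, -0.01, 36, 0, 0, 0, 0, 0, -0.02, 36, 0, 0, 0, 0, 0, -0.028, 36, 0, 0, 0, 0, 0, -0.031, 36, 0, 0, 0, 0, 0, -0.031, 36]'

```text
clock: 13.65
position: [0.5096, 0.23, 0.0169]
ee_rot: [-2.187, -2.255, 0.002]
force: [1.0, -0.4, -1.4]
width: 0.421
gripper_force: 30.0
```

arm_command --deltas '[0, 0, 0, 0, 0, -0.001, 36, 0, 0, 0, 0, 0, -0.002, 36]'

```text
clock: 13.85
position: [0.5101, 0.2303, 0.0158]
ee_rot: [2.187, 2.255, 0.001]
force: [0.4, 1.0, -0.1]
width: 0.421
gripper_force: 30.0
```

arm_command --deltas '[0, 0, 0, 0, 0, -0.001, 36, 0, 0, 0, 0, 0, -0.001, 36]'

```text
clock: 14.05
position: [0.51, 0.2303, 0.0147]
ee_rot: [2.187, 2.255, 0.0]
force: [0.0, -0.6, -1.4]
width: 0.423
gripper_force: 30.0
```

arm_command --deltas '[0, 0, 0, 0, 0, 0, 55, 0, 0, 0, 0, 0, 0, 55, 0, 0, 0, 0, 0, 0, 55, 0, 0, 0, 0, 0, 0, 55, 0, 0, 0, 0, 0, 0.02, 55, 0, 0, 0, 0, 0, 0.05, 55, 0, 0, 0, 0, 0, 0.1, 55, 0, 0, 0, 0, 0, 0.14, 55]'

```text
clock: 14.85
position: [0.5101, 0.23, 0.1567]
ee_rot: [2.187, 2.254, 0.001]
force: [1.5, 1.1, 0.2]
width: 0.597
gripper_force: 0.0
```

```bash
python3 st.py; python3 - <<'E'
from h import *
s=optics.get_image("scene");cv2.imwrite("pics/l.png",s)
np.set_printoptions(linewidth=250)
g=cv2.cvtColor(s,cv2.COLOR_BGR2GRAY)
print(g[170:206,211:245])
print(proj("scene",[[.5106,.23,.064],[.5106,.23,.04],[.5106,.23,.018],[.5106-.02,.23,.03],[.5106+.02,.23,.03]]))
E
```

```text
14.85 [0.5101 0.23   0.1567] yaw y 1.7245780783365148 z [ 0.0005 -0.0001 -1.    ] F [1.4864 1.0643 0.1597] M [-0.035  -0.0217  0.0167] w 54.846989968564024 g 0.0 q [-0.8445  0.4062  0.4431  1.8406 -0.2109  0.9406 -0.2778]
[[ 39  37  31 ...  78  78  78]
 [ 39  39  41 ...  76  79  78]
 [ 35  37  38 ...  82  81  77]
 ...
 [165 170 171 ... 182 173 151]
 [155 167 167 ... 179 162 127]
 [134 152 162 ... 174 150 111]]
[[226.85511071 175.67376466]
 [227.07008733 184.18392789]
 [227.26388708 191.85577382]
 [220.14795023 188.73121122]
 [234.05548348 186.6582444 ]]
```

```bash
python3 - <<'E'
import cv2,numpy as np
for f in("scene0","l"):
    s=cv2.imread(f"pics/{f}.png").astype(int)
    m=(s.max(2)-s.min(2)<18)&(s.max(2)<140)
    for r in m[172:204,212:246]:print(''.join('#' if v else '.' for v in r))
    print()
E
```

```text
...#...........###################
................##################
................##################
.........#....####################
..#..........##################..#
....#######.#################.....
...###...######.#############.....
..##......################........
..##......############............
.###......########................
######.##....#####................
##...........#####................
.............#####................
.............#####................
.............#####................
.............#####................
..............####................
..............####................
..............###.................
..............####................
...............####...............
.................###..............
..................................
..................................
.....................#####........
.....................#####........
....................#####.........
......................##..........
..................................
..................................
..................................
...............
[... 440 characters left out ...]

............#######...............
..........###########.........#...
.........##############....######.
.........############............#
........############..............
........############..............
.........############.............
.........############.............
.........#.....######.............
................#####.............
..................###.............
....................##............
.....................#####........
.....................#####........
....................#####.........
......................#...........
..................................
..................................
..................................
..................................
```

The collar is seated round the post's foot. Next is the plate: move over the handle and turn +100.1° in two calls.

arm_command --deltas '[0, 0, 0.09, 0.0171, -0.05, 0.02, 60, 0, 0, 0.18, 0.0171, -0.1, 0.02, 60, 0, 0, 0.27, 0.0171, -0.15, 0.02, 60, 0, 0, 0.36, 0.0171, -0.2, 0.02, 60, 0, 0, 0.45, 0.0171, -0.25, 0.02, 60, 0, 0, 0.54, 0.0171, -0.3, 0.02, 60, 0, 0, 0.63, 0.0171, -0.35, 0.02, 60, 0, 0, 0.72, 0.0171, -0.4, 0.0, 60, 0, 0, 0.81, 0.0171, -0.45, 0.0, 60, 0, 0, 0.9, 0.0171, -0.4988, 0, 60, 0, 0, 0.99, 0.0171, -0.4988, 0, 60, 0, 0, 0.99, 0.0171, -0.4988, 0, 60]'

```text
clock: 16.1
position: [0.5254, -0.2744, 0.1545]
ee_rot: [0.02, -3.141, 0.004]
force: [0.3, -0.0, -0.3]
width: 0.657
gripper_force: 0.0
```

arm_command --deltas '[0, 0, 0.09, 0, 0, -0.02, 60, 0, 0, 0.123, 0, 0, -0.04, 60, 0, 0, 0.123, 0, 0, -0.05, 60, 0, 0, 0.123, 0, 0, -0.05, 60, 0, 0, 0.123, 0, 0, -0.05, 60]'

```text
clock: 16.6
position: [0.5274, -0.2682, 0.1051]
ee_rot: [-0.324, 3.125, -0.0]
force: [0.2, 0.1, 1.0]
width: 0.652
gripper_force: 0.0
```

```bash
python3 st.py; python3 - <<'E'
from h import *
s=optics.get_image("scene");cv2.imwrite("pics/n.png",s)
# fingers vs handle rows: ascii of brightness
g=cv2.cvtColor(s,cv2.COLOR_BGR2GRAY)
print(proj("scene",[[.5275,-.269,.058],[.5275,-.269,.113]]))
for r in g[205:290:2,300:380]:print(''.join(" .:-=+*#%@"[min(9,int(v)//22)] for v in r))
E
```

```text
16.6 [ 0.5274 -0.2682  0.1051] yaw y 101.83879282104529 z [ 0.0002 -0.     -1.    ] F [0.2377 0.0892 0.9629] M [ 0.0591  0.0122 -0.0203] w 59.83808942904842 g 0.0 q [ 0.2695  0.4962  0.1565  1.7962 -0.0985  0.8566  2.2494]
[[345.37336976 263.138199  ]
 [348.44962756 233.95528477]]
@@@@@@@@@@@@@%%#*=-----::---=----:....   .::---===+*#*=:   . .       .:----::...
@%#####%%@@@@@@@@@%#+=------==--:.      . ....::-+****+-:.   .  .... .:--:..::..
%%%####%%@@%%@@@@@@@@%#*+==--=--:.         . ..:-=++****++=:....   ....:-::.....
*#########**#@@@@@@@@@@@%+----=-:.     .   .  .::--==+++++=-+++=-..  . ..::::---
===========*%@@@@@@@@@@@#+=-==--:    ... . .  ..::::--===-:-=+**=---::::----====
===========*%@@@@@@@@@@@#+--=---.    . ....    .:::::---:-::.:--==-=----=====-=-
=========+*%@@@@@@@@@@@@#+--==--.  .   .:-::. ...:::::-::::...:--==--=-===-===--
%%%###%%%%@@@@@@@@@@@@@@#+-----:.     .-+==----:::::::::-:::..:-------==========
@@@@@@@@@@@@@@@@@@@@@@@@%+-----:. .  .-#@@%%%%#+----:::::::...:-==-=--====-====+
@@@@@@@@@@@@@@@@@@@@@@@@@#+=---:.  . .=#@@@@@@@%*==------::...:-=---===-=====-=*
@@@@@@@@
[... 1964 characters left out ...]
...::-::.:.... ..... ..............=#%@@@@@@@@@@@@%%
+++++++++**#%%#*+++++++++=-........................ ...........:=#%@@@@%@@@@@@@%
+++++++++*###**++++++++++=:. ................ . ............:...=#%@@@@@@@@@@@@@
+++++++++++++++++++++++==:........... ...... ... ........... ..:+%@@@@@@@@@@@@@@
+++++++++++++++++++==---:..  .. ... ....... ...  .. ... . .:-=*#%@@@@@@@@@@@@@@@
++++++++++++++==--------:.. .................... ... . ..-**#%%%@@@@@@@@@@@@@@%%
+++++++++++=----------::.. ..... ...  ........ ... ...:::=*#%%%@@@@@@@@@@@@%%*+=
++++++==---::-:-::---::........ .... ..... .... ..:::----=+*****##%%@@@%%#*+====
+++====--------=--===-:................ .......::-----==+++++++++++*##*+==-=-==-
```

The fingers straddle the handle as predicted: mid-tip at about (349,235), predicted (348,234). I'll descend, grip and lift a little.

arm_command --deltas '[0, 0, 0, 0, 0, -0.03, 60, 0, 0, 0, 0, 0, -0.06, 60, 0, 0, 0, 0, 0, -0.075, 60, 0, 0, 0, 0, 0, -0.08, 60, 0, 0, 0, 0, 0, -0.08, 60]'

```text
clock: 17.15
position: [0.5274, -0.2685, 0.025]
ee_rot: [-0.326, 3.125, -0.0]
force: [-0.5, 0.2, 1.4]
width: 0.653
gripper_force: 0.0
```

arm_command --deltas '[0, 0, 0, 0, 0, 0, 18, 0, 0, 0, 0, 0, 0, 18, 0, 0, 0, 0, 0, 0, 18, 0, 0, 0, 0, 0, 0, 18, 0, 0, 0, 0, 0, 0, 18, 0, 0, 0, 0, 0, 0, 18, 0, 0, 0, 0, 0, 0, 18, 0, 0, 0, 0, 0, 0, 18]' --force 55

```text
clock: 17.95
position: [0.5273, -0.2687, 0.0249]
ee_rot: [-0.326, 3.124, -0.0]
force: [-1.1, 0.0, 5.0]
width: 0.259
gripper_force: 55.0
```

```bash
python3 st.py
```

```text
17.95 [ 0.5273 -0.2687  0.0249] yaw y 101.90791470829024 z [ 0.0004 -0.0001 -1.    ] F [-1.0976  0.0213  5.007 ] M [0.1418 0.1659 0.0175] w 23.76467761286266 g 54.992051124572754 q [ 0.2874  0.6029  0.1344  1.8542 -0.1194  0.6918  2.269 ]
```

Gripped at 23.8 mm. I'll lift and carry over the jig, turning -100.1°.

arm_command --deltas '[0, 0, 0, 0, 0, 0.04, 18, 0, 0, 0, 0, 0, 0.08, 18, 0, 0, 0, 0, 0, 0.11, 18, 0, 0, -0.08, 0, 0.03, 0.11, 18, 0, 0, -0.16, 0, 0.06, 0.11, 18, 0, 0, -0.24, 0, 0.09, 0.11, 18, 0, 0, -0.32, 0, 0.12, 0.11, 18, 0, 0, -0.4, -0.005, 0.16, 0.11, 18, 0, 0, -0.48, -0.005, 0.2, 0.11, 18, 0, 0, -0.56, -0.01, 0.24, 0.11, 18, 0, 0, -0.64, -0.01, 0.27, 0.11, 18, 0, 0, -0.72, -0.0143, 0.3, 0.11, 18, 0, 0, -0.8, -0.0143, 0.33, 0.11, 18, 0, 0, -0.88, -0.0143, 0.36, 0.11, 18, 0, 0, -0.96, -0.0143, 0.39, 0.11, 18, 0, 0, -0.99, -0.0143, 0.4139, 0.11, 18]'

```text
clock: 19.55
position: [0.5119, 0.1475, 0.134]
ee_rot: [-1.963, -2.452, 0.001]
force: [0.7, -0.3, -3.2]
width: 0.258
gripper_force: 55.0
```

arm_command --deltas '[0, 0, -0.08, 0, 0, 0, 18, 0, 0, -0.123, 0, 0, 0, 18, 0, 0, -0.123, 0, 0, 0, 18, 0, 0, -0.123, 0, 0, 0, 18, 0, 0, -0.123, 0, 0, 0, 18]'

```text
clock: 20.05
position: [0.5126, 0.1451, 0.1345]
ee_rot: [-2.186, -2.256, 0.001]
force: [-1.0, -0.2, -3.5]
width: 0.258
gripper_force: 55.0
```

```bash
python3 st.py; python3 - <<'E'
from h import *
s=optics.get_image("scene");t=optics.get_image("top")
cv2.imwrite("pics/ps.png",s);cv2.imwrite("pics/pt.png",t)
g=lambda im,x,y,w,h,k:cv2.resize(im[y:y+h,x:x+w],None,fx=k,fy=k,interpolation=cv2.INTER_CUBIC)
cv2.imwrite("pics/p.png",np.hstack([g(t,130,150,150,130,3),g(s,190,130,115,130,3)]))
E
```

```text
20.05 [0.5126 0.1451 0.1345] yaw y 1.8248282239485176 z [-0.0004 -0.0002 -1.    ] F [-0.98   -0.1655 -3.5416] M [-0.0622  0.0553 -0.0167] w 23.660902594822513 g 54.98978018760681 q [-0.7642  0.4028  0.5205  1.9327 -0.2574  0.8718 -0.0791]
```

View pics/p.png

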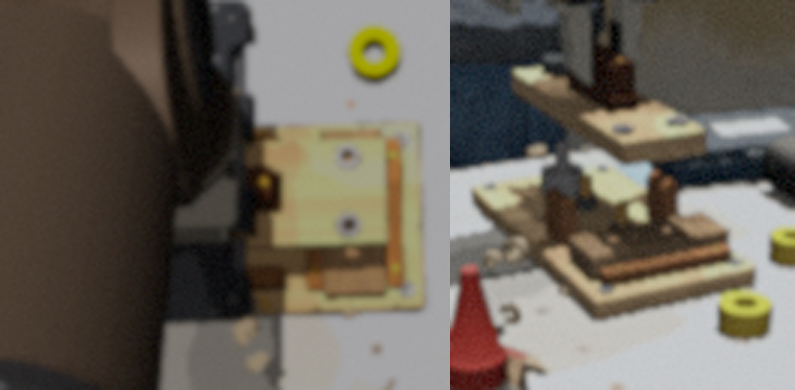

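The top view shows the plate's bush end over the oak: bushes at crop (348,157) and (348,224), end edge at x≈386. The scene view shows the plate level, with the collar seated below it. I'll measure the bush midpoint on the plane z = .128.

```bash
python3 - <<'E'
from h import *
np.set_printoptions(precision=4,suppress=True)
t=optics.get_image("top")
Q=lambda x,y:(130+(x+.5)/3-.5,150+(y+.5)/3-.5)
# refine bushes: dark hole / low-saturation blob centroid near guesses
hsv=cv2.cvtColor(t,cv2.COLOR_BGR2HSV);P=[]
for q in((348,157),(348,224)):
    u,v=Q(*q);y0,x0=int(round(v))-7,int(round(u))-7
    w=np.clip(90-hsv[y0:y0+15,x0:x0+15,1].astype(float),0,None);yy,xx=np.mgrid[y0:y0+15,x0:x0+15]
    w[(xx-u)**2+(yy-v)**2>36]=0
    c=((w*xx).sum()/w.sum(),(w*yy).sum()/w.sum());print("px",(u,v),c)
    P.append(plane("top",c,.129))
P=np.array(P);print(P,"mid",P.mean(0),"dist",np.linalg.norm(P[0]-P[1]),"yaw",np.degrees(np.arctan2(*(P[0]-P[1])[1::-1])))
E_=[plane("top",Q(*q),.128) for q in((386,138),(386,245),(300,137),(300,246))];print(np.array(E_))
# yellow-plate edge scan along rows (plate end) 
E
```

```text
px (245.66666666666669, 202.0) (np.float64(245.5356574057689), np.float64(202.12457972040346))
px (245.66666666666669, 224.33333333333331) (np.float64(245.7350272232305), np.float64(224.4904718693285))
[[0.5375 0.0585 0.129 ]
 [0.4924 0.0575 0.129 ]] mid [0.5149 0.058  0.129 ] dist 0.045138943409675454 yaw 1.3182419128937812
[[0.551  0.0332 0.128 ]
 [0.4789 0.0325 0.128 ]
 [0.5515 0.0905 0.128 ]
 [0.4781 0.089  0.128 ]]
```

The plate needs a shift of about (+.001,+.002). I'll apply it and descend to just above the post tip, then go guarded.

arm_command --deltas '[0, 0, 0, 0.001, 0.002, -0.02, 18, 0, 0, 0, 0.001, 0.002, -0.036, 18, 0, 0, 0, 0.001, 0.002, -0.041, 18, 0, 0, 0, 0.001, 0.002, -0.041, 18, 0, 0, 0, 0.001, 0.002, -0.041, 18]'

```text
clock: 20.7
position: [0.5142, 0.1473, 0.0942]
ee_rot: [2.187, 2.255, 0.001]
force: [-0.3, -0.7, -3.0]
width: 0.26
gripper_force: 55.0
```

arm_command --deltas '[0, 0, 0, 0, 0, -0.002, 18, 0, 0, 0, 0, 0, -0.004, 18, 0, 0, 0, 0, 0, -0.006, 18, 0, 0, 0, 0, 0, -0.006, 18]'

```text
clock: 21.1
position: [0.5137, 0.1474, 0.0875]
ee_rot: [-2.187, -2.255, 0.0]
force: [0.1, 1.0, -4.0]
width: 0.256
gripper_force: 55.0
```

arm_command --deltas '[0, 0, 0, 0, 0, -0.001, 18, 0, 0, 0, 0, 0, -0.002, 18, 0, 0, 0, 0, 0, -0.002, 18]'

```text
clock: 21.4
position: [0.5137, 0.1474, 0.0855]
ee_rot: [-2.187, -2.255, 0.0]
force: [-0.4, 0.0, -3.0]
width: 0.258
gripper_force: 55.0
```

The underside is already 3 mm below the post tip without force, so the nose is in the bore. Continuing.

arm_command --deltas '[0, 0, 0, 0, 0, -0.002, 18, 0, 0, 0, 0, 0, -0.003, 18, 0, 0, 0, 0, 0, -0.003, 18]'

```text
clock: 21.7
position: [0.5137, 0.1473, 0.0824]
ee_rot: [-2.187, -2.255, 0.0]
force: [0.8, -0.3, -3.3]
width: 0.253
gripper_force: 55.0
```

arm_command --deltas '[0, 0, 0, 0, 0, -0.002, 18, 0, 0, 0, 0, 0, -0.004, 18, 0, 0, 0, 0, 0, -0.004, 18]'

```text
clock: 22.0
position: [0.5135, 0.1473, 0.0783]
ee_rot: [-2.187, -2.255, 0.001]
force: [0.2, -0.0, -2.6]
width: 0.259
gripper_force: 55.0
```

```bash
python3 st.py
```

```text
22.0 [0.5135 0.1473 0.0783] yaw y 1.750467380543395 z [-0.0005 -0.0002 -1.    ] F [ 0.2297 -0.025  -2.6354] M [-0.0747  0.089  -0.0285] w 23.75158226590471 g 54.98990714550018 q [-0.7278  0.4832  0.4774  1.98   -0.3178  0.7516 -0.0318]
```

arm_command --deltas '[0, 0, 0, 0, 0, -0.002, 18, 0, 0, 0, 0, 0, -0.004, 18, 0, 0, 0, 0, 0, -0.006, 18, 0, 0, 0, 0, 0, -0.006, 18]' --force 60

```text
clock: 22.4
position: [0.5138, 0.1474, 0.0727]
ee_rot: [-2.187, -2.255, -0.0]
force: [0.1, 0.2, 2.0]
width: 0.255
gripper_force: 60.0
```

arm_command --deltas '[0, 0, 0, 0, 0, -0.002, 18, 0, 0, 0, 0, 0, -0.004, 18, 0, 0, 0, 0, 0, -0.004, 18]'

```text
clock: 22.7
position: [0.5139, 0.1474, 0.0687]
ee_rot: [2.187, 2.255, 0.0]
force: [-2.2, -0.6, 6.3]
width: 0.259
gripper_force: 60.0
```

```bash
python3 st.py
```

```text
22.7 [0.5139 0.1474 0.0687] yaw y 1.7434030764246864 z [ 0.0002  0.0001 -1.    ] F [-2.2459 -0.6014  6.3114] M [-0.1133  0.5154  0.0098] w 23.8055206880864 g 59.99264895915985 q [-0.72    0.4973  0.4683  1.9872 -0.3288  0.7304 -0.0225]
```

arm_command --deltas '[0, 0, 0, 0, 0, -0.002, 18, 0, 0, 0, 0, 0, -0.003, 18, 0, 0, 0, 0, 0, -0.003, 18]'

```text
clock: 23.0
position: [0.5139, 0.1474, 0.0659]
ee_rot: [-2.187, -2.255, -0.001]
force: [-2.4, 0.3, 7.7]
width: 0.256
gripper_force: 60.0
```

arm_command --deltas '[0, 0, 0, 0, 0, -0.001, 18, 0, 0, 0, 0, 0, -0.001, 18]'

```text
clock: 23.2
position: [0.5139, 0.1474, 0.065]
ee_rot: [-2.187, -2.255, -0.001]
force: [-3.1, -0.3, 8.7]
width: 0.256
gripper_force: 60.0
```

arm_command --deltas '[0, 0, 0, 0, 0, -0.0005, 18, 0, 0, 0, 0, 0, -0.0005, 18]'

```text
clock: 23.4
position: [0.5139, 0.1474, 0.0648]
ee_rot: [-2.187, -2.255, -0.001]
force: [-3.8, -0.4, 12.4]
width: 0.254
gripper_force: 60.0
```

```bash
python3 st.py
```

```text
23.4 [0.5139 0.1474 0.0648] yaw y 1.7417841708512711 z [ 0.0002  0.0006 -1.    ] F [-3.7894 -0.3725 12.3857] M [-0.2943  1.1808  0.0187] w 23.291256021352467 g 59.995595812797546 q [-0.7165  0.5029  0.4643  1.9901 -0.3335  0.722  -0.0184]
```

It has bottomed (underside at about 40 mm). I'll relieve the small sideways load (-x) and push a little more.

arm_command --deltas '[0, 0, 0, -0.001, 0, -0.0005, 18, 0, 0, 0, -0.001, 0, -0.0005, 18, 0, 0, 0, -0.001, 0, -0.0005, 18]'

```text
clock: 23.7
position: [0.5139, 0.1474, 0.0648]
ee_rot: [2.187, 2.254, 0.003]
force: [-2.9, -1.2, 15.8]
width: 0.254
gripper_force: 60.0
```

arm_command --deltas '[0, 0, 0, 0, 0, -0.0005, 18, 0, 0, 0, 0, 0, -0.0005, 18, 0, 0, 0, 0, 0, -0.0005, 18]'

```text
clock: 24.0
position: [0.5139, 0.1474, 0.0648]
ee_rot: [2.187, 2.254, 0.004]
force: [-5.1, -1.2, 23.2]
width: 0.254
gripper_force: 60.0
```

```bash
python3 st.py; python3 - <<'E'
from h import *
s=optics.get_image("scene");t=optics.get_image("top");np.set_printoptions(precision=4,suppress=True)
hsv=cv2.cvtColor(t,cv2.COLOR_BGR2HSV)
for X in((.5381,.0605,.059),(.4931,.0589,.059)):
    u,v=proj("top",X)[0];y0,x0=int(round(v))-7,int(round(u))-7
    w=np.clip(90-hsv[y0:y0+15,x0:x0+15,1].astype(float),0,None);yy,xx=np.mgrid[y0:y0+15,x0:x0+15]
    w[(xx-u)**2+(yy-v)**2>30]=0
    c=((w*xx).sum()/w.sum(),(w*yy).sum()/w.sum());print((u,v),c,plane("top",c,.059))
E
```

```text
24.0 [0.5139 0.1474 0.0648] yaw y 1.7225760241809993 z [ 0.0022  0.0013 -1.    ] F [-5.0888 -1.2221 23.2105] M [-0.5381  1.4486  0.0267] w 23.350135415473762 g 60.00946640968323 q [-0.7167  0.5019  0.4642  1.9919 -0.3341  0.7191 -0.018 ]
(np.float64(246.64342357806078), np.float64(208.39996108847726)) (np.float64(246.51122194513715), np.float64(208.41722616535583)) [0.5381 0.0608 0.059 ]
(np.float64(247.10479917517736), np.float64(229.2728651346915)) (np.float64(246.78325688073394), np.float64(229.16800458715596)) [0.4933 0.0596 0.059 ]
```

The bush midpoint (.5157,.0602) is on the oak centre, the plate is bottomed at 40 mm, and it is held with about 23 N. Handing in.

```bash
python3 -c "
from cell import arm
print(arm.sign_off())"
```

```text
the job is handed in; nothing more can be done
None
```

The thick collar is seated on the post. The guide plate is on the post and pressed flat on the oak and the collar with about 23 N, handle still gripped at 60 N; I handed it in at 24 s, and no verdict was returned.

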